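# Clamp a painted board in the slanting stand

## Robot

A 6-joint arm with a two-finger parallel gripper is mounted at the origin on the work surface. World frame = base frame: x ahead of the robot, y to its left, z up, the work surface at z = 0. Lengths are in mm, angles in rad, forces in N, time in s.
With the tool pointing down it reaches from about 350 to 725 mm from the base axis. Payload 6 kg.
Tool frame: the origin (TCP) lies at the very end of the fingers, on their centre line; the grasp point (between the pads) lies ctrl.grip_point_offset behind it (ctrl.grip_point_offset is the distance from the TCP to the grasp point, in mm); z points along the fingers, y is the line along which they close (so a half turn about z gives the same grasp; the last joint's range is limited). The gripper opens to 85 mm and grips with 20 to 120 N. Pads are 22 mm wide; open, the fingers measure 114 mm over their backs; the gripper's body (76 mm by 85 mm) begins 54 mm behind the grasp point. The pads swing forward as they close: fully open they stand 13 mm farther back than shut.
Start: joints at [-0.87, 0.04, 0.085, 0, -1.615, -0.334], TCP at [215.185, -560.061, 231.261] pointing down, gripper open.
Joint ranges: [-2.56, 2.56], [-1.29, 2.01], [-1.08, 1.49], [-3.29, 1.98], [-2.81, -0.18], [-2.99, 2.99]. Speed limits (rad/s): [2.57, 2.57, 3.01, 3.14, 3.14, 3.14].

## Interface

Orientations are given as a unit quaternion [x, y, z, w].
In Python, from plant import ctrl gives the robot as it stands.
- The arm moves only by the shell command python3 -m pendant 'ROWS' [FORCE]. ROWS is JSON, a list of rows, each a list of 5 numbers: the finger opening in mm, from 0 to 85.4, then the shift along the tool's x, y, z in mm, then the turn about the tool's z in degrees. A call has 1 to 10 rows; each row is the pose to reach, as a shift and turn from the pose commanded when the call began, along the tool's axes at that moment; what a row does not reach only later rows make up. A row lasts 1/8 s, in which the tool goes at most 62.5 mm and 10.7 degrees, less where a joint would pass 70% of its speed; a pose out of reach is approached as far as the arm can. A call with a gripper value outside its range is refused whole. The fingers move at their own pace and stop on an object; FORCE is the grip in N (left out, the last holds). Time passes only in rows, so rows that repeat a pose let the fingers close. It gives the time, the measured TCP pose, the force, the opening and the grip force at its end, in the units of the state.
- ctrl.sense(): the state, without advancing time (a new reading comes with each control period).
- ctrl.get_image(name): name is "scene" or "top" or "wrist"; returns a dict with "color" (420x560x3 uint8, red, green, blue), "depth" (420x560 float32, mm along the optical axis (not along the pixel's ray), 0 where there is no reading), "fx", "fy", "cx", "cy" (pixels), "R" (3x3) and "t" (3): a world point X has camera coordinates R X + t. Camera axes: x right, y down, z forward; pixel columns grow to the right and rows downward; lengths in mm; the calibration is good to about 2 mm. A picture is of the moment at which its call begins.
- ctrl.close_job(): hands the job in; it is judged then, once.
The state is a dict: "time": time; "joint_positions": joint angles; "joint_velocities": joint speeds; "joint_torque": joint torques, N m; "position": TCP position; "orientation": TCP orientation; "contact_force": force on the tool from outside, world axes, zero at the start; "torque": the same for the moment, N m; "finger_gap": finger opening in mm; "gripper_force": force on a finger pad.
Only numpy, scipy, OpenCV 4.12 (cv2) and the standard library are available. Lean on these libraries where they do the work, as an engineer would, in place of code of your own. Each camera call takes 0.05 s, during which the arm holds its last target. There are 200 camera calls.

## Task

Take the wider of the two painted boards out of the drying rack and slide it, same edge down, into the slanting slot of the metal clamp stand until it sits fully home on the slot's floor. Then press the stand's black T-handled screw all the way in and, after that, turn it clockwise (seen from above) until it stops, and let go. Leave the narrow board in the rack and everything else on the table where it is.

Things in the scene. Friction and masses are not known exactly. Their poses are not given: they have to be found in the camera images.
- rack: plywood drying rack, fixed: base plate 170 x 200 mm and 12 mm thick with two parallel upright slots. Origin: centre of the underside; x across the slots, y along them, z up. The slots are centred at x = -42 and x = +42 mm, 15 mm wide, 176 mm long, closed at the ends; their floor is at z = 12 mm and their walls (8 mm thick) end at z = 52 mm.
- wide_board: the board to move: brown rigid board 12 mm thick (x), 160 mm wide (y), 150 mm tall (z), one face painted, about 0.22 kg. Origin: centre of its lower edge face; z points up the board to the top edge. It stands upright in one of the rack's slots.
- narrow_board: the other board, to be left alone: same make, 12 mm thick (x), 90 mm wide (y), 150 mm tall (z), origin at the centre of its lower edge. It stands in the rack's other slot.
- stand: clamp stand, fixed: dark steel base plate 180 x 200 mm, 12 mm thick, carrying a slanting aluminium slot and, on its +x side, an aluminium block (56 x 90 mm, top at z = 55 mm) with the screw. Origin: underside, 5 mm from the plate's centre towards -x; x runs from the slot side to the screw side, y along the slot, z up.
- slot: the stand's slot. Origin: centre of its floor, 33 mm above the table, at x = -20 mm in the stand's frame. z points out of it, leaning 30 degrees to the stand's -x side; y along, x across it. 15 mm wide (x), 170 mm long (y), ends closed, walls 12 mm thick to z = 45 mm, then flared lips to z = 56 mm. A board fully home has its lower edge at z = 0, its z along this z; either face may look up.
- knob_grip (a point): centre of the black T-handle of the clamp screw: an upright-axis bar 64 mm long (x), 14 mm wide (y), 26 mm high (z, up). At x = 45 mm, y = 0 in the stand's frame and 88 mm above the table while the screw is out. Below the bar is only a 12 mm thick stem, 20 mm free height when out. Turns and sinks with the screw.
- screw (a joint): how far the screw is pressed in (m): 0 out, 0.008 fully in (downwards). Takes about 6 N; stays where it is left.
- knob (a joint): turn of the T-handle (rad), growing clockwise seen from above, from a start of 0 to 0.35 to its stop at 1.4; at 0 the bar lies along the stand's x axis. Stiff enough to stay where left.
- brush: paint brush, 190 mm long, lying between rack and stand; origin on its underside
- water_cup: white plastic cup, 72 mm across, 85 mm tall; origin under its centre
- pie_dish: foil pie dish, 150 mm across, 35 mm tall; origin under its centre
- paint_bottle_a: paint bottle, 52 mm across, 130 mm tall; origin under its centre
- paint_bottle_b: another paint bottle of the same size; origin under its centre
- paint_jar: paint jar, 60 mm across, 70 mm tall; origin under its centre

How it is judged (in metres and radians):
On the way, in this order (a step that is already met when the one before it is completed fails the run):
1. the wide board is fully home in the stand's slot (z of wide_board in the frame of slot between -0.004 and 0.005 m and x of wide_board in the frame of slot between -0.005 and 0.005 m and y of wide_board in the frame of slot between -0.01 and 0.01 m and angle between the z axis of wide_board and the z axis of slot, either way round below 0.12 rad), for 0.2 s.
2. the screw is pressed in (value of joint screw above 0.006 m), for 0.1 s.
3. the pressed screw is turned clockwise to its stop (value of joint knob above 1.15 rad and value of joint screw above 0.006 m), for 0.1 s.
At the end, for the whole second after the job is handed in: Wide board in the slot: centre of its lower edge within 5 mm of the floor, 5 mm across and 10 mm along from the slot's middle, within 7 degrees of the slot's slope, at rest, released; screw pressed in more than 6 of 8 mm and turned beyond 1.15 of 1.4 rad (all of step 1 and all of step 3 and linear speed of wide_board below 0.02 m/s and contact force between the fingers and wide_board below 0.1 N); the robot touches nothing.
It fails at once if the narrow board is shifted by more than 30 mm or leans over by more than 0.3 rad (distance of narrow_board from where it was at the start of the episode above 0.03 m or angle between narrow_board's own z axis and vertical above 0.3 rad).
It fails at once if something else on the table is shifted by more than 30 mm (distance of any of brush, water_cup, pie_dish, paint_bottle_a, paint_bottle_b, paint_jar from where it was at the start of the episode above 0.03 m).
It also fails if it takes over 58 s, if anything falls off the work surface, if the arm or the gripper's body presses on something with over 40 N, if the wrist force passes 120 N, or if a joint passes its speed limit or range.

## Working session

There is one attempt and no reset: what is moved stays moved. The work goes in short steps, Python scripts to look and compute and a shell command to move; the robot and the scene stay as the last step left them, time stands still between calls to the robot, and variables do not carry over. Pictures are saved under pics/ and viewed, at most 10 in all, crops included, and the job is handed in when it is done.

```bash
mkdir -p pics; ls; python3 - <<'E'
from plant import ctrl
import cv2,numpy as np,pickle
d={}
for n in("scene","top"):
    im=ctrl.get_image(n);d[n]=im
    cv2.imwrite(f"pics/{n}0.png",im["color"][:,:,::-1])
    print(n,im["R"],im["t"],im["fx"],im["cx"],im["cy"])
pickle.dump(d,open("im0.pkl","wb"))
s=ctrl.sense();print(s,ctrl.grip_point_offset)
E
```

```text
pics
scene [[ 0.81188586  0.58374786  0.0089322 ]
 [ 0.42125101 -0.57515253 -0.70124686]
 [-0.40421397  0.57309511 -0.71286258]] [-476.27041213 -171.69730423 1692.91137027] 485.74057552731585 279.96034683670405 209.90576464758388
top [[-0.07333641 -0.99730547  0.00188928]
 [-0.97110293  0.07097796 -0.22786229]
 [ 0.22711421 -0.01854528 -0.97369154]] [  24.65037954  595.22713437 1389.7748897 ] 496.1015138875737 276.87991146813766 215.17757295018194
{'time': 0.1, 'joint_positions': array([-8.70274458e-01,  4.07336854e-02,  8.39111774e-02, -3.93146678e-04,
       -1.61549296e+00, -3.33691806e-01]), 'joint_velocities': array([-0.00056892, -0.00064979,  0.00285314,  0.00097031,  0.00175899,
        0.000663  ]), 'joint_torque': array([-5.19006833e-03, -3.69345582e+01,  3.48282909e+01,  6.95179179e+00,
       -4.56319103e-03, -1.31880009e-05]), 'position': array([ 215.14919398, -559.78471688,  230.39220005]), 'orientation': array([-1.82396813e-01,  9.83224688e-01,  7.57345830e-04, -2.04800418e-04]), 'contact_force': array([0.2242438 , 0.4540197 , 0.75287851]), 'torque': array([ 0.00049084,  0.00052339, -0.00018469]), 'gripper_force': 0.0, 'finger_gap': 85.24565576226603} 18.700000000000003
```

View pics/top0.png

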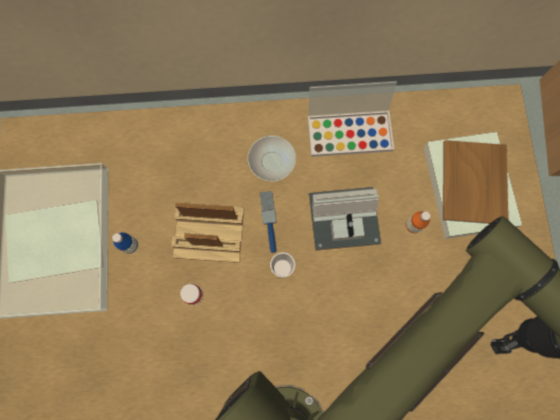

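View pics/scene0.png

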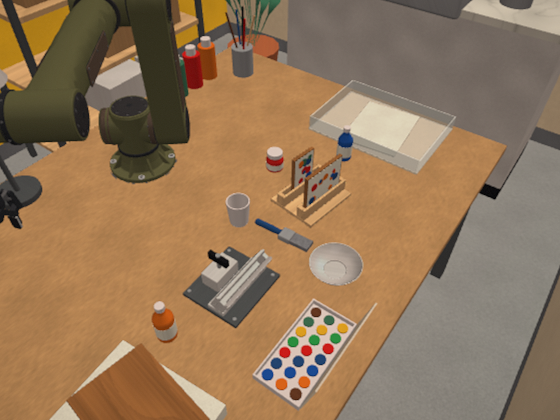

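Top view: rack near (208,233), with the wide board in its upper (far, +x) slot at (208,212) and the narrow one at (203,240). The stand is near (346,219), with its slot on the far side and the knob at (350,225). The brush lies between them. Next I'll measure with depth.

```bash
cat > h.py <<'E'
import numpy as np,cv2
def cloud(im):
    v,u=np.mgrid[:420,:560];d=im["depth"].astype(float)
    P=np.stack([(u-im["cx"])/im["fx"]*d,(v-im["cy"])/im["fy"]*d,d],-1)
    return (P-im["t"])@im["R"]
def px(im,X):
    c=im["R"]@np.array(X,float)+im["t"];return im["fx"]*c[0]/c[2]+im["cx"],im["fy"]*c[1]/c[2]+im["cy"]
E
python3 - <<'E'
import pickle;from h import *
d=pickle.load(open("im0.pkl","rb"));im=d["top"];W=cloud(im)
def reg(n,u0,u1,v0,v1,z0,z1):
    p=W[v0:v1,u0:u1].reshape(-1,3);p=p[(p[:,2]>z0)&(p[:,2]<z1)]
    r=cv2.minAreaRect(p[:,:2].astype(np.float32)) if len(p)>3 else None
    print(n,len(p),p.mean(0).round(1) if len(p) else 0,r)
reg("table",220,260,200,220,-20,20)
reg("wide",165,250,195,225,156,175)
reg("narrow",165,250,225,252,156,175)
reg("rackwalls",165,250,195,270,46,57)
reg("rackbase",165,250,195,270,7,18)
reg("standplate",300,390,180,255,7,18)
reg("block",300,390,180,255,52,58)
reg("knob",300,390,180,255,90,110)
reg("lips",300,390,180,215,60,100)
for n,(u0,v0,w,h,s) in {"top":(165,175,225,100,3.5),"scene":(180,140,180,190,3.1)}.items():
    c=d[n]["color"][v0:v0+h,u0:u0+w,::-1]
    cv2.imwrite(f"pics/{n}c.png",cv2.resize(c,None,fx=s,fy=s,interpolation=cv2.INTER_CUBIC))
E
```

```text
table 550 [642.1  78.7   1.7] ((636.5702514648438, 93.93112182617188), (121.37120056152344, 66.04557800292969), 86.37191009521484)
wide 270 [612.4 183.9 161.8] ((612.8548583984375, 182.97511291503906), (159.45523071289062, 14.425073623657227), 82.03128051757812)
narrow 153 [529.5 194.7 161.9] ((529.9649658203125, 195.63442993164062), (88.36796569824219, 13.482425689697266), 82.53775024414062)
rackwalls 625 [562.8 189.1  51.7] ((571.0997314453125, 192.16555786132812), (200.8915252685547, 114.98249816894531), 81.8532485961914)
rackbase 1567 [549.5 189.4  12.1] ((575.7072143554688, 194.9538116455078), (256.2063293457031, 229.6536407470703), 88.82167053222656)
standplate 1356 [ 552.  -219.2   12.1] ((590.5941162109375, -227.55130004882812), (276.51373291015625, 233.08511352539062), 85.7386703491211)
block 398 [ 558.8 -222.3   55.1] ((578.1912841796875, -221.22686767578125), (188.53082275390625, 123.17170715332031), 89.70439147949219)
knob 160 [ 564.8 -222.    98.4] ((569.867919921875, -221.6681671142578), (113.01258087158203, 171.0016632080078), 1.2938587665557861)
lips 1071 [ 626.  -221.6   74.2] ((626.7451782226562, -222.76663208007812), (53.53896713256836, 190.7448272705078), 1.973989725112915)
```

View pics/topc.png

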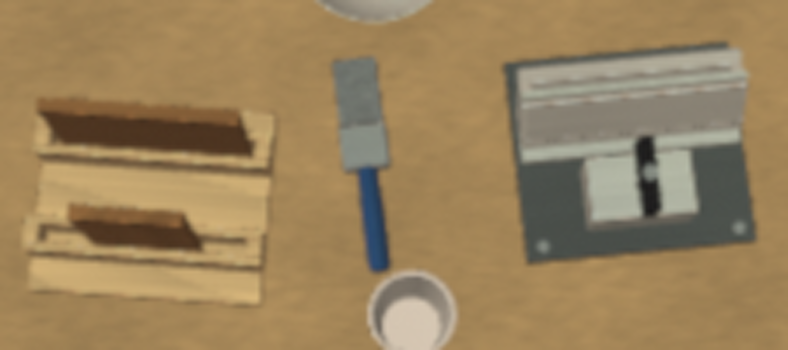

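```bash
python3 - <<'E'
import pickle;from h import *
d=pickle.load(open("im0.pkl","rb"));im=d["top"];W=cloud(im)
def ray(u,v,z):
    r=np.array([(u-im["cx"])/im["fx"],(v-im["cy"])/im["fy"],1]);R=im["R"];o=-R.T@im["t"];D=R.T@r
    return o+D*(z-o[2])/D[2]
C=np.array([ray(165+(a+.5)/3.5-.5,175+(b+.5)/3.5-.5,12) for a,b in [(505,63),(731,42),(755,241),(527,264)]])
print(C.round(1)); e=C-np.roll(C,1,0);print(np.linalg.norm(e,axis=1).round(1))
e1=C[0]-C[1]+C[3]-C[2];yaw=np.arctan2(e1[1],e1[0]);print("plate c",C.mean(0),"yaw of +y dir",np.degrees(yaw))
e2=C[0]-C[3]+C[1]-C[2];print("x-edge yaw",np.degrees(np.arctan2(e2[1],e2[0])))
k=W[205:245,300:390].reshape(-1,3);col=im["color"][205:245,300:390].reshape(-1,3)
k=k[(abs(k[:,2]-100)<5)&(col.max(1)<70)];print("knob",len(k),k.mean(0),cv2.minAreaRect(k[:,:2].astype(np.float32)))
# lip section
a=np.degrees(np.arctan2(e2[1],e2[0]))*np.pi/180;ux=np.array([np.cos(a),np.sin(a)]);uy=np.array([-ux[1],ux[0]])
c=C.mean(0)[:2]
for n,m in d.items():
    P=cloud(m).reshape(-1,3);q=P[:,:2]-c;X=q@ux;Y=q@uy
    s=(abs(Y)<60)&(X>-10)&(X<110)&(P[:,2]>15)&(P[:,2]<120)
    print(n)
    for x in range(-10,100,4):
        z=P[s&(abs(X-x)<2),2]
        if len(z): print(x,np.percentile(z,[5,50,95]).round(),len(z),end="; ")
    l=(X>10)&(X<100)&(P[:,2]>65)&(P[:,2]<90)&(abs(Y)<120);print("Y ext",np.percentile(Y[l],[1,99]))
E
```

```text
[[ 672.8 -124.    12. ]
 [ 677.4 -325.4   12. ]
 [ 498.3 -325.1   12. ]
 [ 492.7 -127.1   12. ]]
[180.1 201.4 179.1 198. ]
plate c [ 585.3218934  -225.41085525   12.        ] yaw of +y dir 91.47165230425318
x-edge yaw 0.43302446442283576
knob 65 [ 544.79940846 -223.85525034  100.63593783] ((545.3974609375, -223.855224609375), (61.169525146484375, 13.394120216369629), 0.07080088555812836)
scene
-10 [ 19.  42. 102.] 60; -6 [ 20.  79. 102.] 20; -2 [22. 25. 27.] 26; 2 [27. 28. 34.] 5; 6 [38. 41. 42.] 4; 10 [41. 45. 48.] 9; 14 [49. 51. 54.] 7; 18 [40. 59. 62.] 8; 22 [30. 34. 68.] 42; 26 [28. 33. 71.] 76; 30 [27. 32. 80.] 76; 34 [29. 34. 84.] 46; 38 [36. 87. 90.] 57; 42 [47. 85. 90.] 118; 46 [15. 21. 88.] 55; 50 [15. 20. 61.] 28; 54 [15. 67. 69.] 27; 58 [16. 70. 73.] 46; 62 [17. 73. 75.] 45; 66 [61. 72. 77.] 88; 70 [16. 71. 76.] 24; 74 [15. 17. 18.] 7; 78 [15. 16. 16.] 5; 82 [15. 16. 17.] 3; 86 [15. 15. 16.] 3; 90 [15. 15. 19.] 3; Y ext [-95.81791542  93.32401589]
top
-10 [ 33. 102. 102.] 5; -6 [15. 21. 30.] 14; -2 [18. 25. 30.] 45; 2 [21. 25. 30.] 44; 6 [22. 36. 46.] 85; 10 [36. 45. 50.] 71; 14 [45. 52. 60.] 82; 18 [51. 59. 64.] 68; 22 [59. 65. 73.] 80; 26 [67. 73. 81.] 70; 30 [69. 78. 84.] 67; 34 [75. 81. 90.] 64; 38 [77. 87. 92.] 73; 42 [84. 87. 92.] 32; 50 [59. 64. 70.] 40; 54 [59. 67. 73.] 72; 58 [64. 71. 75.] 62; 62 [67. 74. 78.] 64; 66 [68. 72. 76.] 35; 70 [69. 69. 69.] 3; 82 [17. 17. 18.] 2; 86 [15. 16. 19.] 11; Y ext [-90.65754284  96.00968994]
```

View pics/scenec.png

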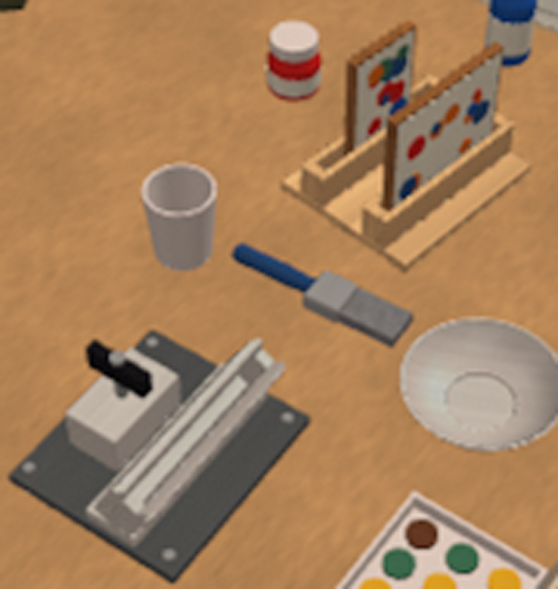

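The scene crop confirms the wide board is in the outer slot, with the slot opening away from the robot. The estimates agree with the given sizes:

| Item | Estimate |
|---|---|
| Wide board | (612.5, 183.4), closing direction 172° |
| Knob | (545, -224) |
| Slot floor | about (610.5, -224.5) |
| Stand yaw | about 181° |

The tool can only point down. I'll set the board upright into the flared mouth, then tip it into the slope.

```bash
python3 -m pendant '[[85,-15,13,0,-4],[85,-45,38,0,-10],[85,-80,69,0,-17],[85,-115,100,0,-24],[85,-150,130,0,-32],[85,-185,160,0,-40],[85,-220,190,0,-48],[85,-255,220,0,-55],[85,-288,248,0,-60],[85,-319,275,0,-61]]' 40
cat >> h.py <<'E'
from plant import ctrl
from scipy.spatial.transform import Rotation as Ro
def go(x,y,z,yaw):  # target TCP and tool-y yaw (deg) -> row numbers
    s=ctrl.sense();R=Ro.from_quat(s["orientation"]).as_matrix()
    c=np.degrees(np.arctan2(R[1,1],R[0,1]));dy=(yaw-c+180)%360-180
    print("now",s["position"].round(1),"yaw",c.round(1),"tilt",np.degrees(np.arccos(-R[2,2])).round(2),"gap",round(s["finger_gap"],1),"F",s["contact_force"].round(1),"q",s["joint_positions"].round(2),"t",s["time"])
    print("shift",(R.T@(np.array([x,y,z])-s["position"])).round(1),"turn",round(-dy,1))
E
python3 -c "
from h import *
go(612.5,183.4,200,172)"
```

```text
time: 1.35
position: [414.6, -186.8, 231.2]
orientation: [-0.658, 0.753, -0.0, 0.0]
contact_force: [1.1, -0.1, -0.2]
finger_gap: 85.1
gripper_force: 0.0
now [ 414.6 -186.8  231.2] yaw 172.3 tilt 0.04 gap 85.1 F [ 1.1 -0.1 -0.2] q [ 0.02 -0.36 -0.27 -0.   -1.66 -0.16] t 1.35
shift [-393.5 -146.3   31.5] turn 0.3
```

```bash
python3 -m pendant '[[70,-20,-8,3,0],[70,-60,-22,6,0],[70,-110,-41,10,0],[70,-160,-60,14,0],[70,-210,-79,18,0],[70,-260,-97,22,0],[70,-310,-116,26,0],[70,-355,-133,30,0],[70,-385,-143,31,0],[70,-393,-146,31,0]]' 
python3 - <<'E'
from h import *
im=ctrl.get_image("wrist");cv2.imwrite("pics/w1.png",im["color"][:,:,::-1])
W=cloud(im);p=W.reshape(-1,3)
t=p[(abs(p[:,2]-162)<5)&(abs(p[:,0]-612)<40)&(abs(p[:,1]-183)<130)]
print("wide",len(t),t.mean(0),t.min(0),t.max(0),cv2.minAreaRect(t[:,:2].astype(np.float32)) if len(t) else 0)
go(612.5,183.4,122,172)
E
```

```text
time: 2.6
position: [613.0, 182.1, 199.0]
orientation: [-0.658, 0.753, 0.0, -0.001]
contact_force: [-1.1, -1.4, -0.1]
finger_gap: 70.3
gripper_force: 0.0
wide 7004 [612.00718832 173.46920937 161.32391526] [596.1139756  103.66214896 157.03046566] [630.43878271 263.75297714 163.55725354] ((613.57763671875, 183.85433959960938), (160.6974639892578, 12.707544326782227), 81.905517578125)
now [613.2 181.8 199.4] yaw 172.2 tilt 0.08 gap 69.9 F [-1.2 -0.1 -0.1] q [ 0.6   0.14  0.14 -0.   -1.57 -0.74] t 2.65
shift [-1.5  0.8 77.4] turn 0.2
```

View pics/w1.png

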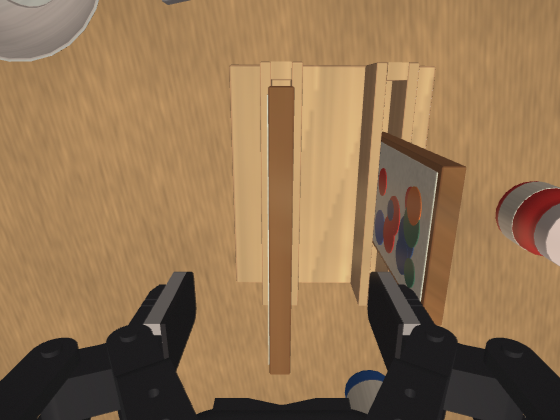

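The wrist view shows the board's top edge from (281,87) to (280,373), centred between the fingers. The narrow board is clear on the right. I'll descend and grip.

```bash
python3 -m pendant '[[60,-1,0,15,0],[60,-2,0,40,0],[60,-2,0,65,0],[60,-2,0,77,0],[60,-2,0,77,0],[0,-2,0,77,0],[0,-2,0,77,0],[0,-2,0,77,0],[0,-2,0,77,0],[0,-2,0,77,0]]' 60
python3 -c "
from h import *
go(613.5,183.4,250,172)"
```

```text
time: 3.9
position: [614.2, 182.1, 124.3]
orientation: [-0.656, 0.755, -0.0, 0.001]
contact_force: [-0.3, 0.1, 4.4]
finger_gap: 11.5
gripper_force: 59.2
now [614.2 182.1 124.3] yaw 172.0 tilt 0.09 gap 11.5 F [-0.3  0.1  4.4] q [ 0.6   0.16  0.02  0.   -1.43 -0.74] t 3.9
shift [  -1.2    0.7 -125.7] turn 0.0
```

```bash
python3 -m pendant '[[0,0,0,-6,0],[0,0,0,-18,0],[0,0,0,-34,0],[0,0,0,-52,0],[0,0,0,-70,0],[0,0,0,-88,0],[0,0,0,-104,0],[0,0,0,-116,0],[0,0,0,-120,0],[0,0,0,-120,0]]'
python3 -c "
from h import *
go(625,-20,250,176)
go(632,-224,250,181)"
```

```text
time: 5.15
position: [613.8, 182.0, 243.1]
orientation: [-0.656, 0.755, 0.0, -0.0]
contact_force: [-1.3, 0.4, -1.9]
finger_gap: 11.4
gripper_force: 58.5
now [613.8 182.  243.1] yaw 172.0 tilt 0.02 gap 11.4 F [-1.3  0.4 -1.9] q [ 0.6   0.15  0.22 -0.   -1.64 -0.74] t 5.15
shift [198.5 -39.2  -6.9] turn -4.0
now [613.8 182.  243.1] yaw 172.0 tilt 0.02 gap 11.4 F [-1.3  0.4 -1.9] q [ 0.6   0.15  0.22 -0.   -1.64 -0.74] t 5.15
shift [399.5 -74.5  -7. ] turn -9.0
```

```bash
python3 -m pendant '[[0,15,-3,0,-1],[0,50,-10,0,-2],[0,100,-19,0,-3],[0,150,-28,0,-4],[0,200,-37,0,-5],[0,250,-47,0,-6],[0,300,-56,0,-7],[0,350,-65,0,-8],[0,385,-72,0,-9],[0,399,-74,0,-9]]'
python3 - <<'E'
from h import *
im=ctrl.get_image("wrist");cv2.imwrite("pics/w2.png",im["color"][:,:,::-1])
sc=ctrl.get_image("scene");cv2.imwrite("pics/s2.png",cv2.resize(sc["color"][160:340,140:380,::-1],None,fx=3.2,fy=3.2,interpolation=cv2.INTER_CUBIC))
W=cloud(im);p=W.reshape(-1,3)
t=p[(abs(p[:,2]-270)<8)&(abs(p[:,0]-632)<20)];print(t.mean(0) if len(t) else 0,len(t),t[:,1].min(),t[:,1].max(),cv2.minAreaRect(t[:,:2].astype(np.float32)))
for z in (12,55,68,75,88):
  t=p[(abs(p[:,2]-z)<3)&(p[:,1]<-100)&(p[:,1]>-350)&(p[:,0]>480)&(p[:,0]<700)];print(z,len(t),np.percentile(t,[1,99],axis=0).round() if len(t) else 0)
go(635.5,-224,200,181)
E
```

```text
time: 6.4
position: [631.1, -225.4, 241.8]
orientation: [0.713, -0.702, -0.001, 0.001]
contact_force: [0.2, -0.2, -2.6]
finger_gap: 11.0
gripper_force: 58.6
[ 632.13927277 -247.23709705  273.03102347] 2589 -304.05860991385896 -194.80201486104247 ((634.5555419921875, -249.58053588867188), (37.507938385009766, 106.73734283447266), 11.169723510742188)
12 13078 [[ 498. -323.   10.]
 [ 676. -126.   14.]]
55 5184 [[ 520. -307.   52.]
 [ 605. -160.   58.]]
68 1141 [[ 606. -316.   65.]
 [ 656. -153.   71.]]
75 1064 [[ 611. -317.   72.]
 [ 654. -155.   78.]]
88 300 [[ 518. -317.   85.]
 [ 630. -222.   91.]]
now [ 631.3 -224.5  242.1] yaw -179.1 tilt 0.1 gap 11.3 F [ 0.4  0.1 -1.8] q [-0.04  0.23  0.31 -0.   -1.66  0.06] t 6.5
shift [-0.4 -4.3 42.1] turn -0.1
```

View pics/w2.png

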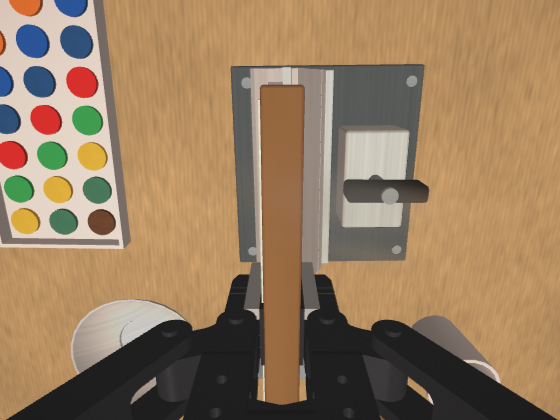

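```bash
python3 - <<'E'
from h import *
p=cloud(ctrl.get_image("wrist")).reshape(-1,3)
b=(p[:,1]<-115)&(p[:,1]>-335)&(p[:,0]>485)&(p[:,0]<690)
t=p[b&(abs(p[:,2]-12)<2.5)];print(cv2.minAreaRect(t[:,:2].astype(np.float32)))
for lo,hi,sg in((8,16,1),(8,16,-1)):
  pts=[]
  for y in range(-318,-130,6):
    q=t[abs(t[:,1]-y)<3]
    if len(q): pts.append((y,np.percentile(q[:,0],99) if sg>0 else np.percentile(q[:,0],1)))
  pts=np.array(pts);f=np.polyfit(pts[:,0],pts[:,1],1);print(sg,f,np.polyval(f,-224))
k=p[b&(p[:,2]>98)&(p[:,2]<104)&(p[:,0]<590)];print("knob",k.mean(0),cv2.minAreaRect(k[:,:2].astype(np.float32)))
tp=p[(p[:,2]>276)&(p[:,2]<284)&(p[:,1]<-240)];print("board",cv2.minAreaRect(tp[:,:2].astype(np.float32)),tp.mean(0))
E
```

```text
((586.5626831054688, -223.48941040039062), (179.931640625, 199.40066528320312), 1.4852550029754639)
1 [-2.46685486e-02  6.70103030e+02] 675.6287844298505
-1 [2.19348856e-02 5.10180232e+02] 505.26681767337095
knob [ 547.49527995 -225.14225449  100.41566229] ((546.7213745117188, -224.7149658203125), (63.68502426147461, 14.099283218383789), 0.7489637732505798)
board ((631.7484741210938, -271.50830078125), (12.656645774841309, 63.18867874145508), 0.8837188482284546) [ 631.53106674 -274.43424179  279.27319265]
```

```bash
python3 -m pendant '[[0,1,-4,5,0],[0,1,-6,15,0],[0,1,-6,27,0],[0,1,-6,38,0],[0,1,-6,46,0],[0,1,-6,51,0],[0,1,-6,53,0],[0,1,-6,55,0],[0,1,-6,56,0],[0,1,-6,57,0]]'
python3 - <<'E'
from h import *
for n in("scene","top"):
    sc=ctrl.get_image(n);P=cloud(sc).reshape(-1,3)
    if n=="scene":cv2.imwrite("pics/s3.png",cv2.resize(sc["color"][180:330,160:320,::-1],None,fx=4,fy=4,interpolation=cv2.INTER_CUBIC))
go(637,-224,200,181)
E
```

```text
time: 7.8
position: [637.7, -224.4, 186.5]
orientation: [0.713, -0.701, 0.0, -0.0]
contact_force: [0.3, 0.4, -1.7]
finger_gap: 11.5
gripper_force: 58.6
now [ 637.7 -224.4  186.2] yaw -179.0 tilt 0.01 gap 11.5 F [ 0.4  0.4 -1.6] q [-0.04  0.24  0.22 -0.   -1.55  0.06] t 7.9
shift [ -0.4   0.7 -13.8] turn 0.0
```

View pics/s3.png

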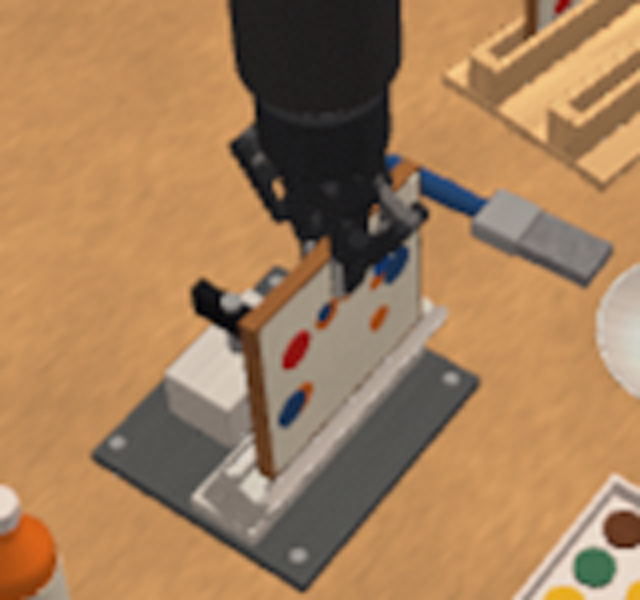

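The board is upright above the mouth with no contact. I'll check the along-slot fit by projecting the expected points into this image.

```bash
python3 - <<'E'
from h import *
im=ctrl.get_image("scene");im2=ctrl.get_image("top")
f=lambda X:tuple(np.round((np.array(px(im,X))-[160,180])*4).astype(int))
print("board low -y corners",f((631,-304,74)),f((643,-304,74)),"top",f((631,-304,224)))
for y in(-319,-309,-139,-129): print(y,"lowlip",f((651,y,75)),"uplip",f((627,y,88)))
print("plate",f((676,-325,12)),f((498,-325,12)),f((676,-125,12)))
P=cloud(im);C=im["color"].astype(int)
# board front face points
b=(P[...,2]>95)&(P[...,2]<215)&(abs(P[...,0]-643)<5)&(P[...,1]<-100)
print("face",b.sum(),np.percentile(P[b],[0.5,50,99.5],axis=0).round(1))
# lip extents from initial images
import pickle
d=pickle.load(open("im0.pkl","rb"))
for n in d:
  Q=cloud(d[n]).reshape(-1,3);
  for x0,x1,z0,z1 in((645,658,70,80),(620,632,82,92)):
    l=Q[(Q[:,0]>x0)&(Q[:,0]<x1)&(Q[:,2]>z0)&(Q[:,2]<z1)&(abs(Q[:,1]+224)<120)];print(n,x0,len(l),np.percentile(l[:,1],[0,2,98,100]).round(1))
E
```

```text
board low -y corners (np.int64(254), np.int64(468)) (np.int64(269), np.int64(477)) top (np.int64(234), np.int64(317))
-319 lowlip (np.int64(263), np.int64(500)) uplip (np.int64(231), np.int64(468))
-309 lowlip (np.int64(273), np.int64(488)) uplip (np.int64(242), np.int64(457))
-139 lowlip (np.int64(438), np.int64(314)) uplip (np.int64(409), np.int64(285))
-129 lowlip (np.int64(446), np.int64(305)) uplip (np.int64(418), np.int64(276))
plate (np.int64(294), np.int64(582)) (np.int64(88), np.int64(444)) (np.int64(479), np.int64(376))
face 1132 [[ 638.7 -307.1   95.7]
 [ 643.4 -247.7  148.7]
 [ 646.8 -147.2  214.7]]
scene 645 192 [-321.1 -318.7 -136.5 -129.9]
scene 620 193 [-320.5 -319.  -136.9 -130.6]
top 645 123 [-315.3 -313.8 -138.9 -133.2]
top 620 148 [-317.3 -312.3 -132.8 -129.6]
```

```bash
python3 -m pendant '[[0,0,0,1,0],[0,0,0,2,0],[0,0,0,3,0],[0,0,0,4,0],[0,0,0,4,0]]'
python3 -c "
from h import *
go(637,-224,182,181)"
```

```text
time: 8.62
position: [637.6, -224.4, 182.3]
orientation: [0.713, -0.701, -0.0, -0.0]
contact_force: [0.4, -0.3, -2.0]
finger_gap: 11.5
gripper_force: 58.6
now [ 637.6 -224.4  182.3] yaw -179.0 tilt 0.01 gap 11.5 F [ 0.4 -0.3 -2. ] q [-0.04  0.24  0.22 -0.   -1.55  0.06] t 8.625
shift [-0.4  0.6  0.3] turn 0.0
```

```bash
python3 -m pendant '[[0,0,0,1,0],[0,0,0,2,0],[0,0,0,2,0]]'
python3 -m pendant '[[0,0,0,1,0],[0,0,0,2,0],[0,0,0,2,0]]'
```

```text
time: 9.0
position: [637.8, -224.7, 181.9]
orientation: [0.713, -0.701, 0.001, -0.0]
contact_force: [-1.1, -0.6, 5.0]
finger_gap: 10.7
gripper_force: 59.6
time: 9.38
position: [637.9, -224.8, 181.8]
orientation: [0.713, -0.701, 0.002, -0.001]
contact_force: [-3.7, 1.6, 10.9]
finger_gap: 11.4
gripper_force: 60.4
```

```bash
python3 -m pendant '[[18,0,0,0,0],[20,0,0,0,0],[20,0,0,0,0],[30,0,0,0,0],[40,0,0,0,0],[48,0,-2,0,0],[48,0,-6,0,0],[48,0,-10,0,0],[48,0,-10,0,0]]'
python3 - <<'E'
from h import *
im=ctrl.get_image("scene");P=cloud(im)
cv2.imwrite("pics/s4.png",cv2.resize(im["color"][180:330,160:320,::-1],None,fx=4,fy=4,interpolation=cv2.INTER_CUBIC))
go(637,-224,182,181)
E
```

```text
time: 10.5
position: [647.9, -224.1, 177.9]
orientation: [0.713, -0.701, -0.0, 0.0]
contact_force: [0.7, -0.4, -0.3]
finger_gap: 48.1
gripper_force: 0.1
now [ 647.8 -224.1  178. ] yaw -179.0 tilt 0.03 gap 48.1 F [ 0.4 -0.1  0.2] q [-0.04  0.27  0.24 -0.   -1.54  0.06] t 10.55
shift [-0.3 10.8 -4. ] turn 0.0
```

View pics/s4.png

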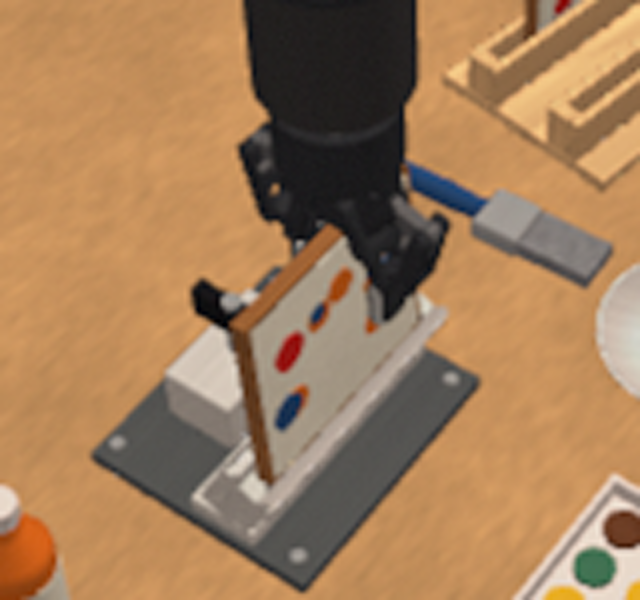

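The board is released and leaning slightly back onto the near finger. I'll push it over to +x with that finger.

```bash
python3 -m pendant '[[48,0,-3,0,0],[48,0,-6,0,0],[48,0,-10,0,0],[48,0,-14,0,0],[48,0,-18,0,0],[48,0,-22,0,0],[48,0,-26,0,0],[48,0,-30,0,0],[48,0,-30,0,0]]'
cat >> h.py <<'E'
def face():
    # board outer painted face seen from scene cam: tilt fit in x-z, and extremes
    im=ctrl.get_image("scene");P=cloud(im).reshape(-1,3);c=im["color"].reshape(-1,3).astype(int)
    m=(c.min(1)>140)&(P[:,2]>92)&(P[:,2]<240)&(P[:,0]>610)&(P[:,0]<740)&(P[:,1]>-320)&(P[:,1]<-120)
    p=P[m]
    for _ in range(3):
        f=np.polyfit(p[:,2],p[:,0],1);r=p[:,0]-np.polyval(f,p[:,2]);p=p[abs(r)<max(2.5,2*r.std())]
    print("tilt",np.degrees(np.arctan(f[0])).round(1),"x at z=120:",np.polyval(f,120).round(1),"zmax",np.percentile(p[:,2],99).round(1),"y",np.percentile(p[:,1],[1,99]).round(1),len(p),"resid",r.std().round(1))
    return im
E
python3 - <<'E'
from h import *
face();go(637,-224,182,181)
E
```

```text
time: 11.68
position: [677.9, -223.6, 178.0]
orientation: [0.713, -0.701, -0.0, 0.0]
contact_force: [0.8, 0.5, 0.5]
finger_gap: 48.3
gripper_force: 0.0
tilt 40.4 x at z=120: 655.2 zmax 93.3 y [-311.7 -290.3] 2 resid 0.0
now [ 677.7 -223.6  178.1] yaw -179.0 tilt 0.01 gap 47.9 F [-0.1 -0.3  0.2] q [-0.04  0.34  0.33 -0.   -1.56  0.06] t 11.725
shift [-0.4 40.7 -3.9] turn 0.0
```

```bash
python3 - <<'E'
from h import *
im=ctrl.get_image("scene")
cv2.imwrite("pics/s5.png",cv2.resize(im["color"][180:330,160:320,::-1],None,fx=4,fy=4,interpolation=cv2.INTER_CUBIC))
E
```

```text
(no output)
```

View pics/s5.png

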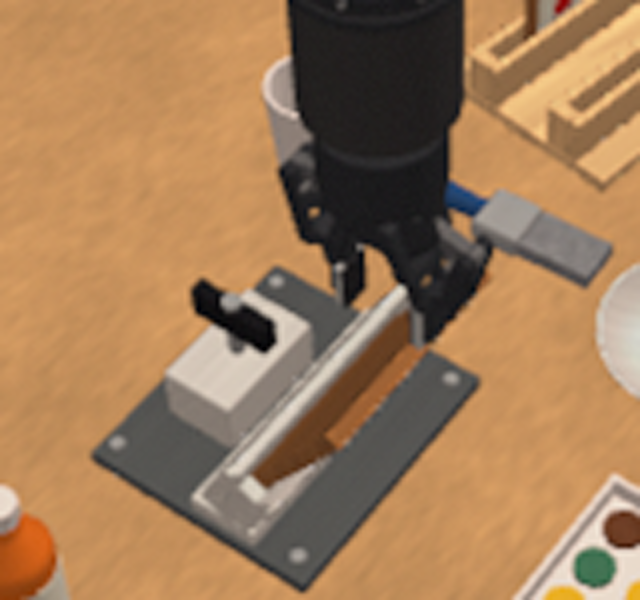

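This picture needs a check against depth, because the board's attitude isn't obvious from it. I'll fit it in the point clouds.

```bash
python3 - <<'E'
from h import *
for n in("scene","top","wrist"):
    im=ctrl.get_image(n);P=cloud(im).reshape(-1,3);c=im["color"].reshape(-1,3).astype(int)
    m=(P[:,0]>600)&(P[:,0]<800)&(P[:,1]>-330)&(P[:,1]<-120)&(P[:,2]>14)&(P[:,2]<260)
    p=P[m];q=c[m];br=(q[:,0]-q[:,2]>20)
    p=p[br];print(n,m.sum(),br.sum())
    for y in (-300,-280,-260,-190,-170,-155):
        s=p[abs(p[:,1]-y)<4]
        if len(s):
            o=s[np.argsort(s[:,0])];print(y,len(s),o[::max(1,len(o)//9)][:,[0,2]].round().astype(int).tolist())
E
```

```text
scene 2120 1204
-300 89 [[612, 70], [626, 67], [633, 21], [648, 71], [653, 73], [661, 103], [681, 148], [689, 159], [696, 158], [794, 19]]
-280 59 [[617, 51], [626, 89], [629, 72], [638, 85], [655, 110], [678, 144], [693, 162], [696, 157], [699, 156], [796, 20]]
-260 61 [[607, 64], [627, 89], [629, 78], [633, 18], [656, 110], [674, 138], [691, 160], [694, 163], [696, 157], [795, 19], [799, 15]]
-190 34 [[611, 73], [617, 56], [622, 85], [626, 69], [627, 83], [628, 86], [643, 94], [654, 112], [662, 123], [794, 19], [798, 19], [799, 27]]
-170 24 [[621, 64], [624, 90], [625, 91], [626, 85], [627, 79], [633, 81], [639, 90], [641, 93], [650, 106], [794, 20], [797, 20], [797, 18]]
-155 25 [[601, 57], [614, 78], [624, 84], [624, 88], [626, 88], [627, 87], [632, 79], [694, 158], [695, 155], [793, 16], [796, 18], [798, 15], [799, 21]]
top 2407 2165
-300 95 [[601, 53], [608, 71], [620, 84], [637, 89], [646, 101], [655, 113], [663, 125], [673, 140], [681, 151], [691, 157]]
-280 108 [[600, 47], [610, 61], [623, 77], [641, 91], [651, 98], [658, 106], [668, 132], [676, 145], [687, 157]]
-260 66 [[6
[... 569 characters left out ...]
21], [673, 134], [681, 145], [688, 156], [694, 159], [798, 19]]
-280 2384 [[600, 49], [628, 68], [645, 94], [658, 113], [668, 128], [676, 139], [683, 148], [689, 159], [694, 158], [798, 20]]
-260 2138 [[600, 50], [628, 69], [644, 93], [656, 112], [666, 125], [675, 139], [682, 149], [688, 158], [693, 159], [795, 20]]
-190 1594 [[600, 53], [620, 80], [639, 89], [652, 108], [663, 123], [671, 136], [679, 148], [685, 156], [691, 158], [795, 18]]
-170 1256 [[600, 55], [641, 92], [652, 107], [661, 121], [668, 133], [675, 143], [681, 152], [686, 161], [692, 158], [795, 19]]
-155 1106 [[601, 56], [646, 99], [655, 113], [663, 125], [670, 137], [676, 145], [681, 153], [686, 161], [691, 158], [795, 19]]
```

The upper face runs from about (645,94) to (688,159) with the top edge at about 160, a tilt of roughly 33°. That means the board slid in to within a few mm of home. I'll press its top edge down with closed fingers to seat it.

```bash
python3 -m pendant '[[20,0,0,-6,0],[0,-6,-5,-8,0],[0,-14,-10,-8,0],[0,-18,-12,-8,0],[0,-18,-12,-4,0],[0,-18,-12,2,0],[0,-18,-12,6,0],[0,-18,-12,9,0],[0,-18,-12,11,0]]'
python3 -m pendant '[[0,0,0,2,0],[0,0,0,4,0],[0,0,0,4,0]]'
python3 -m pendant '[[0,0,0,2,0],[0,0,0,4,0],[0,0,0,4,0]]'
```

```text
time: 13.05
position: [689.3, -205.6, 167.0]
orientation: [0.713, -0.701, -0.0, 0.0]
contact_force: [-0.4, -0.5, -0.2]
finger_gap: 0.1
gripper_force: 0.0
time: 13.42
position: [689.3, -205.4, 163.1]
orientation: [0.713, -0.701, -0.0, 0.0]
contact_force: [-0.4, 1.1, -0.2]
finger_gap: -0.3
gripper_force: 0.0
time: 13.8
position: [689.8, -205.5, 161.6]
orientation: [0.713, -0.701, 0.001, -0.001]
contact_force: [-1.3, 1.0, 6.2]
finger_gap: -0.2
gripper_force: 3.2
```

```bash
python3 -m pendant '[[0,0,0,2,0],[0,0,0,4,0],[0,0,0,6,0],[0,0,0,6,0]]'
python3 -m pendant '[[0,0,0,-4,0],[0,0,0,-14,0],[0,0,0,-30,0],[0,0,0,-50,0],[0,0,0,-60,0]]'
python3 - <<'E'
from h import *
im=ctrl.get_image("wrist");p=cloud(im).reshape(-1,3);c=im["color"].reshape(-1,3).astype(int)
m=(p[:,0]>640)&(p[:,0]<705)&(p[:,1]>-315)&(p[:,1]<-120)&(p[:,2]>105)&(p[:,2]<172)&(c[:,0]-c[:,2]>20)
p=p[m];A=p[p[:,2]<152]
for _ in range(4):
    f,*_=np.linalg.lstsq(np.c_[A[:,1]+224,A[:,2]-130,np.ones(len(A))],A[:,0],rcond=None);r=A[:,0]-np.c_[A[:,1]+224,A[:,2]-130,np.ones(len(A))]@f;A=A[abs(r)<2]
print("tilt",np.degrees(np.arctan(f[1])),"yaw",np.degrees(np.arctan(f[0])),"x@z130",f[2],len(A))
print("zmax",np.percentile(p[:,2],[95,99]),"y",np.percentile(p[:,1],[.5,99.5]),"xmax",np.percentile(p[:,0],[99]))
go(546.2,-224.4,150,91)
E
```

```text
time: 14.3
position: [690.4, -205.8, 161.0]
orientation: [0.714, -0.7, 0.004, -0.002]
contact_force: [-6.8, 5.6, 21.3]
finger_gap: 0.2
gripper_force: 10.6
time: 14.92
position: [689.8, -205.7, 215.1]
orientation: [0.713, -0.701, 0.001, -0.0]
contact_force: [0.2, 0.2, -0.6]
finger_gap: -0.2
gripper_force: 0.0
tilt 33.956494655611735 yaw -1.5363361954750578 x@z130 668.1309054325103 10158
zmax [160.45391109 161.39798059] y [-301.43482466 -147.9961647 ] xmax [699.44783741]
now [ 689.9 -205.8  216. ] yaw -179.0 tilt 0.17 gap -0.0 F [-0.2  0.   1.9] q [-0.01  0.36  0.42  0.   -1.63  0.03] t 14.975
shift [ 16.1 144.2  65.6] turn 90.0
```

The board is home: its top edge is at 161.4 and its tilt is 34°, which is just the slot's play. Next is the T-handle. Turning the tool -90° first leaves room in joint 6 for the clockwise turn.

```bash
python3 -m pendant '[[20,1,8,0,-8],[40,3,25,0,-18],[40,5,45,0,-28],[40,8,65,0,-38],[40,10,85,0,-48],[40,12,105,0,-58],[40,14,123,0,-68],[40,15,135,0,-78],[40,16,142,0,-86],[40,16,144,0,-90]]'
python3 - <<'E'
from h import *
im=ctrl.get_image("wrist");p=cloud(im).reshape(-1,3);c=im["color"].reshape(-1,3).astype(int)
k=p[(abs(p[:,2]-101)<3)&(abs(p[:,0]-546)<45)&(abs(p[:,1]+224)<25)];print(len(k),cv2.minAreaRect(k[:,:2].astype(np.float32)))
go(546.5,-224.6,74,271)
E
```

```text
time: 16.23
position: [545.2, -224.0, 213.0]
orientation: [1.0, 0.01, -0.0, -0.0]
contact_force: [0.5, 0.5, -0.6]
finger_gap: 40.2
gripper_force: 0.0
1494 ((547.17529296875, -224.8341827392578), (63.63291931152344, 13.359386444091797), 0.8583086729049683)
now [ 545.2 -224.   213. ] yaw -88.7 tilt 0.03 gap 40.2 F [ 0.6 -0.5 -0.1] q [-0.05  0.01  0.02 -0.   -1.58  1.64] t 16.275
shift [  1.4   0.7 139. ] turn 0.3
```

```bash
python3 -m pendant '[[40,1,0,15,0],[40,2,1,45,0],[40,2,1,80,0],[40,2,1,110,0],[40,2,1,130,0],[40,2,1,138,0],[40,2,1,138,0],[0,2,1,138,0],[0,2,1,138,0],[0,2,1,138,0]]' 50
python3 -m pendant '[[0,0,0,0,0],[0,0,0,0,0]]'
```

```text
time: 17.52
position: [548.4, -225.1, 76.6]
orientation: [1.0, 0.009, 0.001, 0.0]
contact_force: [0.3, 0.2, 4.3]
finger_gap: 12.9
gripper_force: 51.5
time: 17.77
position: [548.3, -225.1, 76.1]
orientation: [1.0, 0.009, 0.001, 0.0]
contact_force: [1.9, 0.8, 4.6]
finger_gap: 13.2
gripper_force: 51.6
```

```bash
python3 -m pendant '[[0,-1,0,2,0],[0,-1,0,4,0],[0,-1,0,6,0],[0,-1,0,8,0],[0,-1,0,10,0],[0,-1,0,11,0],[0,-1,0,11,0]]'
```

```text
time: 18.65
position: [548.4, -225.1, 68.5]
orientation: [1.0, 0.009, 0.002, 0.001]
contact_force: [-3.2, 5.8, 19.7]
finger_gap: 13.1
gripper_force: 53.9
```

The screw has bottomed out: 8 mm of travel, with the force rising to 20 N. I'll turn it clockwise now.

```bash
python3 -m pendant '[[0,0,0,-1,7],[0,0,0,-1,15],[0,0,0,-1,23],[0,0,0,-1,31],[0,0,0,-1,39],[0,0,0,-1,47],[0,0,0,-1,55],[0,0,0,-1,62],[0,0,0,-1,68],[0,0,0,-1,74]]'
python3 -m pendant '[[0,0,0,0,3],[0,0,0,0,6],[0,0,0,0,8],[0,0,0,0,8]]'
python3 -c "
from h import *
go(546,-224,170,191);print(ctrl.sense()['torque'])"
```

```text
time: 19.9
position: [547.7, -226.0, 68.6]
orientation: [0.803, -0.596, 0.002, 0.0]
contact_force: [-1.3, 0.1, 15.4]
finger_gap: 12.9
gripper_force: 53.3
time: 20.4
position: [547.6, -226.0, 68.5]
orientation: [0.761, -0.649, 0.002, 0.0]
contact_force: [-2.4, 1.2, 16.0]
finger_gap: 12.9
gripper_force: 53.6
now [ 547.6 -226.    68.5] yaw -170.9 tilt 0.24 gap 12.9 F [-2.4  1.2 16. ] q [-0.05  0.06 -0.19  0.   -1.31  0.21] t 20.4
shift [  -1.9    1.  -101.5] turn -1.9
[0.27872058 0.79158225 0.60714686]
```

```bash
python3 -m pendant '[[0,0,0,-2,0],[20,0,0,-2,0],[36,0,0,-2,0],[36,0,0,-2,0],[36,0,0,-8,0],[36,0,0,-30,0],[36,0,0,-60,0],[36,0,0,-95,0],[36,0,0,-120,0],[36,0,0,-130,0]]'
python3 -m pendant '[[36,0,20,0,0],[36,0,45,0,0],[36,0,45,0,0]]'
python3 - <<'E'
from h import *
im=ctrl.get_image("wrist");t=ctrl.get_image("top");P=cloud(im).reshape(-1,3);c=im["color"].reshape(-1,3).astype(int)
for p in(P,cloud(t).reshape(-1,3)):
    k=p[(p[:,2]>84)&(p[:,2]<106)&(abs(p[:,0]-547)<38)&(abs(p[:,1]+225)<45)];print("knob",len(k),np.percentile(k[:,2],[5,50,95]),cv2.minAreaRect(k[:,:2].astype(np.float32)) if len(k)>3 else 0)
p=P;m=(p[:,0]>630)&(p[:,0]<705)&(p[:,1]>-320)&(p[:,1]<-120)&(p[:,2]>100)&(p[:,2]<172)&(c[:,0]-c[:,2]>20)
p=p[m];A=p[p[:,2]<152]
for _ in range(4):
    M=np.c_[A[:,1]+224,A[:,2]-130,np.ones(len(A))];f=np.linalg.lstsq(M,A[:,0],rcond=None)[0];A=A[abs(A[:,0]-M@f)<2]
print("tilt",np.degrees(np.arctan(f[1])),"x130",f[2],len(A),"zmax",np.percentile(p[:,2],[95,99]),"y",np.percentile(p[:,1],[.5,99.5]))
a=np.hstack([cv2.resize(im["color"],(400,300)),cv2.resize(t["color"][150:300,150:400],(400,300))])
cv2.imwrite("pics/f.png",a[:,:,::-1]);go(546,-224,170,191)
E
```

```text
time: 21.65
position: [547.2, -225.1, 197.4]
orientation: [0.76, -0.649, 0.001, -0.001]
contact_force: [-0.3, 0.4, -0.9]
finger_gap: 36.3
gripper_force: 0.0
time: 22.02
position: [501.2, -232.2, 195.1]
orientation: [0.76, -0.65, -0.0, -0.0]
contact_force: [0.5, -0.0, 0.1]
finger_gap: 36.1
gripper_force: 0.0
knob 1931 [87.95101921 92.30861316 96.24015977] ((546.6809692382812, -224.9360809326172), (14.349115371704102, 63.34123611450195), 11.112687110900879)
knob 75 [87.84711871 94.13533838 98.80511885] ((543.7113037109375, -213.967041015625), (14.015292167663574, 45.37807846069336), 11.397668838500977)
tilt 33.79325559889617 x130 668.0472296481659 13610 zmax [126.04337657 129.06695549] y [-301.86965238 -143.85848946]
now [ 502.2 -231.9  194.8] yaw -171.0 tilt 0.03 gap 36.1 F [-0.7  0.7 -0.1] q [-0.07 -0.09 -0.1  -0.   -1.55  0.23] t 22.125
shift [ -1.  -44.5  24.8] turn -2.0
```

View pics/f.png

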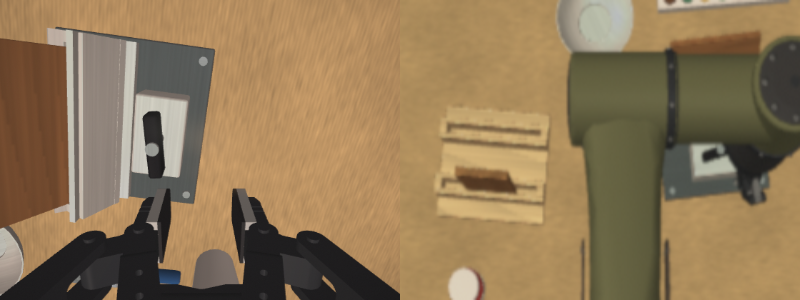

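The knob bar is turned 80° and its top is at 92.3 mm, so it is 8 mm down. The board hasn't moved and the gripper is clear.

```bash
python3 -c "
from plant import ctrl
print(ctrl.close_job())"
```

```text
the job is handed in; nothing more can be done
None
```

The job is handed in at about 22 s on the robot's clock: the wide board is home in the slanting slot, the screw is pressed in 8 mm and turned clockwise about 1.4 rad to its stop, and the gripper is clear; these are my camera measurements, as the hand-in returned no verdict.

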